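# Finish a pinwheel layer of parts cartons against a sprung end stop

## Robot

A 6-joint arm with a two-finger parallel gripper is mounted at the origin on the work surface. World frame = base frame: x ahead of the robot, y to its left, z up, the work surface at z = 0. Lengths are in mm, angles in rad, forces in N, time in s.
With the tool pointing down it reaches from about 275 to 1000 mm from the base axis. Payload 8.4 kg.
Tool frame: the origin (TCP) lies between the finger pads; the fingertips stand 22 mm ahead of it and the grasp point (between the pads) lies 3 mm ahead of it; z points along the fingers, y is the line along which they close (so a half turn about z gives the same grasp; the last joint's range is limited). The gripper opens to 85 mm and grips with 20 to 120 N. Pads are 22 mm wide; open, the fingers measure 114 mm over their backs; the gripper's body (76 mm by 85 mm) begins 54 mm behind the grasp point. The pads swing forward as they close: fully open they stand 13 mm farther back than shut.
Start: joints at [-1.34, 0.353, 1.633, -0, 1.155, -0.002], TCP at [144.188, -608.143, 253.281] pointing down, gripper open.
Joint ranges: [-2.63, 2.63], [-0.92, 2.1], [0.06, 2.66], [-1.3, 4.44], [0, 2.69], [-3.02, 3.02]. Speed limits (rad/s): [2.22, 2.22, 2.79, 3.14, 3.14, 3.14].

## Interface

Orientations are given as [roll, pitch, yaw] about the fixed x, y, z axes, in that order (R = Rz(yaw) Ry(pitch) Rx(roll)).
In Python, from rig import r, grab_frame gives the robot as it stands.
- The arm moves only by the shell command python3 -m inch 'ROWS' [FORCE]. ROWS is JSON, a list of rows, each a list of 7 numbers: the turn, a rotation vector about the tool's x, y, z as a fraction of full scale, then the shift along the tool's x, y, z as a fraction of full scale, then the closure, from 0 (fully open) to 1 (shut). In form: [[rx, ry, rz, dx, dy, dz, fingers], ...]. A call has 1 to 8 rows; each row shifts and turns the commanded pose from where the row before left it, along the tool's axes as they then stand; what a row does not reach is not made up. Full scale, the value 1, is 2.5 cm for a shift and pi rad for a turn. A row lasts 1/12 s, in which the tool goes at most 41.7 mm and 7.16 degrees, less where a joint would pass 70% of its speed; a pose out of reach is approached as far as the arm can. A call with a number of a shift or a turn outside -1 to 1 is refused whole. A call with a gripper value outside its range is refused whole. The fingers move at their own pace and stop on an object; FORCE is the grip in N (left out, the last holds). Time passes only in rows, so rows that do not move let the fingers close. It gives the time, the measured TCP pose, the force, the opening and the grip force at its end, in the units of the state.
- r.sense(): the state, without advancing time (a new reading comes with each control period).
- grab_frame(name): name is "scene" or "top" or "wrist"; returns a dict with "pixels" (400x640x3 uint8, red, green, blue), "z_map" (400x640 float32, mm along the optical axis (not along the pixel's ray), 0 where there is no reading), "vertical_fov" (degrees; the focal length in pixels is half the picture's height over the tangent of half this angle, whatever the lens; pixels are square), "cx", "cy" (the principal point, pixels), "dist" ([k1, k2, p1, p2, k3] as OpenCV has them; the pictures are not rectified), "cam_to_world" (4x4, takes a point from camera to world coordinates). Camera axes: x right, y down, z forward; pixel columns grow to the right and rows downward; lengths in mm; the calibration is good to about 2 mm. A picture is of the moment at which its call begins.
- r.sign_off(): hands the job in; it is judged then, once.
The state is a dict: "clock": time; "qpos": joint angles; "qvel": joint speeds; "joint_efforts": joint torques, N m; "eef_pos": TCP position; "tcp_rot": TCP orientation; "contact_force": force on the tool from outside, world axes, zero at the start; "wrist_torque": the same for the moment, N m; "opening": opening from 0.0 (shut) to 1.0 (fully open); "grasp_force": force on a finger pad.
Only numpy, scipy, OpenCV 4.12 (cv2) and the standard library are available. Lean on these libraries where they do the work, as an engineer would, in place of code of your own. Each camera call takes 0.05 s, during which the arm holds its last target. There are 200 camera calls.

## Task

Finish the pinwheel layer on the packing slab: take the two cartons from the sloping rack and lay them flat in the two empty places, each pushed up snug against its neighbours and the fence, the one at the sprung end stop held in tight between the stop and the carton opposite. Keep the two cartons already laid in their places and leave the other things on the bench where they are.

Things in the scene. Friction and masses are not known exactly. Their poses are not given: they have to be found in the camera images.
- pallet: Grey plastic pallet slab, fixed, top face 20 mm above the table. Origin: on the table under the middle of the 180 mm square layer; x towards the robot, y to the robot's right (yaw within 15 degrees of a half turn). Two fixed fences 12 mm high above the slab have inner faces at x = +90 mm and y = +90 mm; the other sides are open but for the end stop, for which the slab runs on to x = -150 mm.
- middle (a point): On the slab, centre of the layer, axes as the pallet's. The pinwheel of four cartons leaves a 60 x 60 mm hole here (x, y from -30 to +30 mm). Carton centres, pallet x, y: laid_base (+60,-30) lengthwise along y; laid_side (+30,+60) along x; empty (-60,+30) along y; empty (-30,-60) along x.
- place_near (a point): Empty place, on the slab at pallet (-60,+30) mm: underside centre of a carton lying lengthwise along pallet y. One long side meets laid_side's end (half of it faces the middle hole), its +y end meets the y = +90 mm fence; its -x side is open.
- place_stop (a point): Empty place, on the slab at pallet (-30,-60) mm: underside centre of a carton lying lengthwise along pallet x. Its +x end meets laid_base's side, its -x end the sprung stop; its +y side meets the end of the carton in place_near and, for the other half, the middle hole; its -y side is open.
- end_stop (a joint): Sprung stop, m: 0 = sprung in, face at pallet x = -80 mm, 10 mm inside the layer; grows as pushed to pallet -x (max 0.030); 0.010 with a carton home. About 3 N to start, 2.5 N more per 10 mm. While empty it leaves 110 mm before laid_base for a 120 mm carton, which goes in tilted, low end against the stop, pushing it back.
- stop_face (a point): Middle of the face of the end stop (towards the layer), moving with it. The stop is a steel block 40 mm wide, 12 mm high above the slab, square edged; this point is 6 mm above the slab. Its guides and housing, 22 mm high, lie at pallet x -115 to -150, y -89 to -31 mm.
- rack: Aluminium pick rack, fixed, 240 mm wide. Origin on the table under its middle. Its board slopes up at 25 degrees along rack +x (towards the robot) from rack x = -80, z = 30 mm, where a lip stands 15 mm out of the board. Two cartons lie on it side by side, lengthwise up the slope, low ends at the lip, 40 mm or more apart. Rack and pallet may swap sides of the table.
- carton_a: Plain brown cardboard carton 120 x 60 x 40 mm high, 120 to 250 g. Origin: centre of its underside; x along its 120 mm length, y across, z out of its top. Starts on the sloping rack, +x up the slope, its top facing 25 degrees from vertical, away from the robot.
- carton_b: Plain brown cardboard carton 120 x 60 x 40 mm high, 120 to 250 g. Origin: centre of its underside; x along its 120 mm length, y across, z out of its top. Starts on the rack beside carton_a, lying likewise.
- laid_base: Plain brown cardboard carton 120 x 60 x 40 mm high, 120 to 250 g. Origin: centre of its underside; x along its 120 mm length, y across, z out of its top. Already laid along the x = +90 mm fence (robot's side), lengthwise along pallet y; loose, up to 2 mm off its place.
- laid_side: Plain brown cardboard carton 120 x 60 x 40 mm high, 120 to 250 g. Origin: centre of its underside; x along its 120 mm length, y across, z out of its top. Already laid along the y = +90 mm fence, lengthwise along pallet x; loose, up to 2 mm off its place.
- screwdriver: Bystander: loose screwdriver, 170 mm long, lying between rack and pallet. Origin about its middle, underneath.
- link: Bystander: loose steel suspension link with black ends, 116 mm long, 12 mm high. Origin under its middle.
- tyre: Bystander: loose black model tyre lying flat, 100 mm across, 40 mm high. Origin under its centre.
- glue: Bystander: small upright bottle, 40 mm across, 110 mm high. Origin under its centre.
- sprue: Bystander: black moulding frame of small parts, 160 x 65 mm, 8 mm high. Origin under its middle.
- pliers: Bystander: pliers lying flat, about 150 mm long, 12 mm high. Origin near the pivot, underneath.
Not all that is in view belongs to the job. What is shaped like the carton_a but red or yellow is not meant. Leave any turquoise look-alike of the laid_base alone.

How it is judged:
By the outcome, as a careful person would: the job done as asked, in the order asked, and still so for the second after the job is handed in, with the robot touching nothing.
It also fails if it takes over 66 s, if anything falls off the work surface, if the arm or the gripper's body presses on something with over 40 N, if the wrist force passes 120 N, or if a joint passes its speed limit or range.

## Working session

There is one attempt and no reset: what is moved stays moved. The work goes in short steps, Python scripts to look and compute and a shell command to move; the robot and the scene stay as the last step left them, time stands still between calls to the robot, and variables do not carry over. Pictures are saved under pics/ and viewed, at most 10 in all, crops included, and the job is handed in when it is done.

```bash
ls; mkdir -p pics
cat > h.py <<'E'
import numpy as np, cv2
from rig import r, grab_frame
def cloud(f):
    h,w=f["z_map"].shape; fl=h/2/np.tan(np.radians(f["vertical_fov"])/2)
    K=np.array([[fl,0,f["cx"]],[0,fl,f["cy"]],[0,0,1.]])
    u,v=np.meshgrid(np.arange(w),np.arange(h))
    p=cv2.undistortPoints(np.stack([u,v],-1).reshape(-1,1,2).astype(float),K,np.array(f["dist"],float)).reshape(h,w,2)
    z=f["z_map"].astype(float)
    P=np.dstack([p[...,0]*z,p[...,1]*z,z]); T=np.array(f["cam_to_world"])
    W=P@T[:3,:3].T+T[:3,3]; W[z==0]=np.nan
    return W
def save(n,img): cv2.imwrite("pics/"+n+".png",np.ascontiguousarray(img[...,::-1]))
E
python3 - <<'E'
from h import *
for n in("top","scene"):
    f=grab_frame(n); save(n+"0",f["pixels"]); np.savez(n+"0.npz",W=cloud(f),I=f["pixels"]); print(f["vertical_fov"],np.round(f["cam_to_world"],2).tolist())
print(r.sense())
E
```

```text
pics
57.694721893485976 [[0.0, -0.99, 0.11, 319.05], [-1.0, -0.0, 0.02, -80.04], [-0.02, -0.11, -0.99, 1421.04], [0.0, 0.0, 0.0, 1.0]]
54.484736281975145 [[-0.11, 0.64, -0.76, 1311.67], [0.99, 0.08, -0.08, 24.31], [0.01, -0.76, -0.65, 803.44], [0.0, 0.0, 0.0, 1.0]]
{'clock': 0.1, 'qpos': array([-1.34036649e+00,  3.53618188e-01,  1.63403619e+00,  1.36732983e-05,
        1.15518046e+00, -2.38963921e-03]), 'qvel': array([ 0.00067933, -0.00203836, -0.00214091,  0.00355103, -0.00110952,
        0.0013355 ]), 'joint_efforts': array([-2.37561007e-04, -6.06355691e+01, -3.42818499e+01,  4.32792388e-05,
        3.83614388e-03,  4.53927839e-05]), 'eef_pos': array([ 144.12414603, -607.76316911,  252.62226931]), 'tcp_rot': array([-3.14035051e+00, -1.54707206e-05,  2.32813939e-01]), 'contact_force': array([-0.20137066,  0.01238843,  0.73968407]), 'wrist_torque': array([-0.04362219,  0.0452109 ,  0.00934643]), 'grasp_force': 0.0, 'opening': 0.9997180055075484}
```

View pics/top0.png

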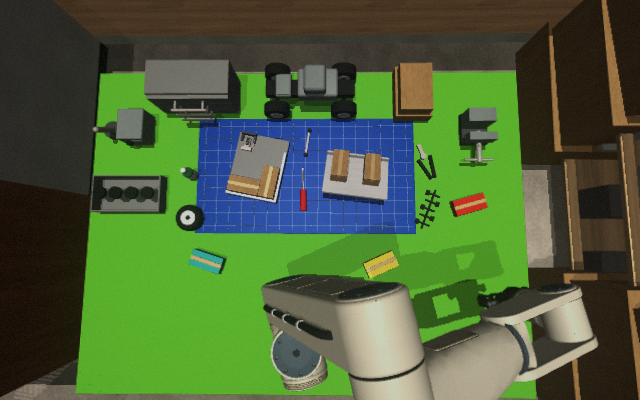

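View pics/scene0.png

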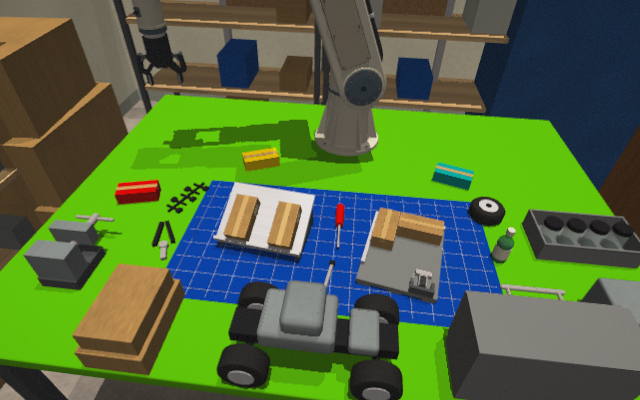

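Top view: the pallet is at about (258,168), with the stop at (247,142), laid_base at (250,186) and laid_side at (270,180). The rack is at (357,176). What could be taken for carton_a/b: brown on the rack (340,165) and (372,168), which match the description. Not meant: the two laid brown ones (250,186) and (270,180), red (468,204), yellow (380,264), turquoise (206,261) and the large brown box (413,90). I choose the two on the rack and will check them in the close crop.

Run:
```python
from h import *
d=np.load("top0.npz"); W=d["W"]; I=d["I"]
for n,(u,v) in dict(cA=(340,160),cB=(372,163),base=(243,185),side=(270,180),slab=(258,160),rack=(356,170),stop=(247,142),rlip=(325,155),rtop=(324,194),rtop2=(387,198),tyre=(189,217),glue=(189,174)).items(): print(n,W[v,u].round(1))
save("crop0",cv2.resize(I[115:215,215:400],None,fx=4.2,fy=4.2,interpolation=cv2.INTER_CUBIC))
# tilt of the cartons
for (u,v) in((340,165),(372,169)):
    q=W[v-8:v+9,u-4:u+5].reshape(-1,3); c=q.mean(0); n=np.linalg.svd(q-c)[2][2]; print(c.round(1),(n*np.sign(n[2])).round(3))
```

```text
cA [ 601.  -135.1   89.5]
cB [ 589.5 -253.8   90.2]
base [511.2 232.9  56. ]
side [529.6 129.2  62.6]
slab [615.7 184.6  20.3]
rack [ 569.6 -197.3   54.6]
stop [684.3 226.6  35. ]
rlip [nan nan nan]
rtop [ 4.837e+02 -7.540e+01 -3.000e-01]
rtop2 [ 469.1 -323.6   -7.1]
tyre [389.8 440.3  39.1]
glue [550.1 433.9  75.4]
[ 580.5 -134.7   98.1] [ 0.428 -0.077  0.9  ]Traceback (most recent call last):
  File "<stdin>", line 7, in <module>
    u, s, vh = gufunc(a, signature=signature)
               ~~~~~~^^^^^^^^^^^^^^^^^^^^^^^^
    raise LinAlgError("SVD did not converge")
numpy.linalg.LinAlgError: SVD did not converge
```

View pics/crop0.png

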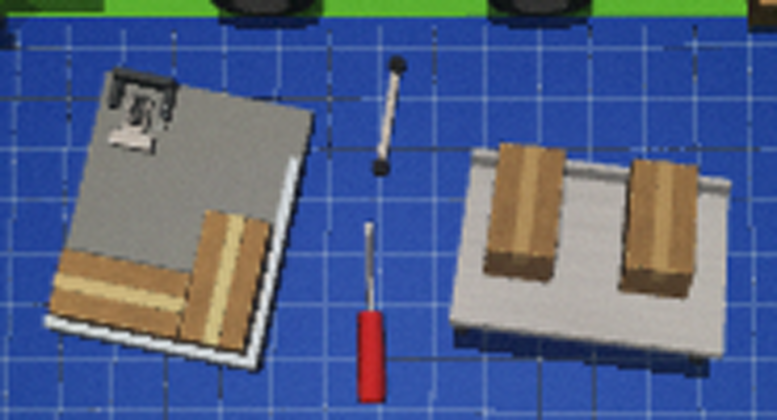

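The crop shows the two rack cartons, plain brown with tape, at crop (525,210) and (660,228), lying up the slope. They are the ones I want. Next I move the wrist camera over the rack.

```bash
cat >> h.py <<'E'
from scipy.spatial.transform import Rotation as Ro
def pose():
    s=r.sense(); return np.array(s["eef_pos"]),Ro.from_euler("xyz",s["tcp_rot"])
def plan(p1,R1=None,start=None):
    p0,R0=start or pose(); R1=R1 or R0
    rv=(R0.inv()*R1).as_rotvec()/np.pi; d=np.array(p1)-p0
    print("turn",rv.round(4),"rows>=",np.ceil(np.linalg.norm(rv)/.0395),"| shift before turn",(R0.inv().apply(d)/25).round(2),"after turn",(R1.inv().apply(d)/25).round(2))
def tool(yaw,tilt=0):
    "tool x along yaw, top leaning by tilt towards +tool-x"
    return Ro.from_euler("z",yaw)*Ro.from_euler("y",tilt)*Ro.from_euler("x",np.pi)
E
R8='[.96,-.62,-.1,0]'
python3 -m inch '[[0,0,0,0.96,-0.62,-0.1,0],[0,0,0,0.96,-0.62,-0.1,0],[0,0,0,0.96,-0.62,-0.1,0],[0,0,0,0.96,-0.62,-0.1,0],[0,0,0,0.96,-0.62,-0.1,0],[0,0,0,0.96,-0.62,-0.1,0],[0,0,0,0.96,-0.62,-0.1,0],[0,0,0,0.96,-0.62,-0.1,0]]'
python3 -m inch '[[0,0,0,0.96,-0.62,-0.1,0],[0,0,0,0.96,-0.62,-0.1,0],[0,0,0,0.96,-0.62,-0.1,0],[0,0,0,0.96,-0.62,-0.1,0],[0,0,0,0.96,-0.62,-0.1,0],[0,0,0,0.96,-0.62,-0.1,0],[0,0,0,0.96,-0.62,-0.1,0],[0,0,0,0.96,-0.62,-0.1,0]]'
python3 -m inch '[[0,0,0.033,0,0,0,0],[0,0,0.033,0,0,0,0],[0,0,0.033,0,0,0,0],[0,0,0.033,0,0,0,0],[0,0,0,0,0,0,0],[0,0,0,0,0,0,0]]'
python3 - <<'E'
from h import *
f=grab_frame("wrist"); save("w1",f["pixels"]); np.savez("w1.npz",W=cloud(f),I=f["pixels"])
p,R=pose(); T=np.array(f["cam_to_world"]); print(p,R.as_euler("xyz"),f["vertical_fov"])
print("cam in tool",R.inv().apply(T[:3,3]-p).round(1),(R.inv().as_matrix()@T[:3,:3]).round(2).tolist())
E
```

```text
clock: 0.77
eef_pos: [303.0, -441.9, 273.1]
tcp_rot: [-3.141, 0.0, 0.233]
contact_force: [0.5, -1.3, -0.3]
opening: 0.999
grasp_force: 0.0
clock: 1.43
eef_pos: [461.3, -277.0, 293.2]
tcp_rot: [-3.141, 0.0, 0.233]
contact_force: [0.1, -0.1, 0.0]
opening: 1.003
grasp_force: 0.0
clock: 1.93
eef_pos: [460.5, -278.1, 293.0]
tcp_rot: [-3.141, 0.0, -0.179]
contact_force: [0.1, 0.5, -0.3]
opening: 1.002
grasp_force: 0.0
[ 460.51473065 -278.20186439  293.1077972 ] [-3.14144244e+00  3.10464484e-04 -1.78344756e-01] 66.12022148865853
cam in tool [  65.5   -0.3 -120.4] [[-0.0, -0.97, -0.26], [1.0, -0.0, -0.0], [0.0, -0.26, 0.97]]
```

View pics/w1.png

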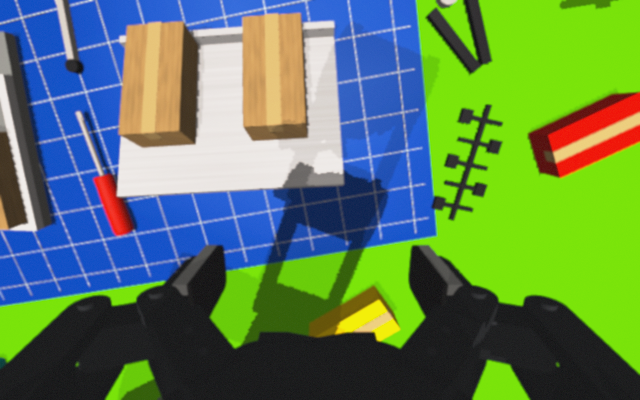

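The wrist view shows both rack cartons whole: tops at about (158,80) and (273,70). The yellow (355,315) and red (590,130) look-alikes are well clear. I fit their tops now.

```bash
cat >> h.py <<'E'
def topfit(W,I,u,v,tol=3,k=14,zrange=None):
    "fit rectangle of the planar face around pixel u,v: centre, normal, rect corners"
    q=W[v-k:v+k,u-k//2:u+k//2].reshape(-1,3); q=q[~np.isnan(q[:,0])]
    for _ in range(3):
        c=np.median(q,0); n=np.linalg.svd(q-q.mean(0))[2][2]; n*=np.sign(n[2]); c=q.mean(0)
        m=np.abs((W-c)@n)<tol
        hsv=cv2.cvtColor(np.ascontiguousarray(I),cv2.COLOR_RGB2HSV); m&=(hsv[...,0]>8)&(hsv[...,0]<30)&(hsv[...,1]>60)
        m=cv2.morphologyEx(m.astype(np.uint8),cv2.MORPH_OPEN,np.ones((3,3)))
        l=cv2.connectedComponents(m)[1]; q=W[l==l[v,u]]
    ex=np.cross([0,1,0],n); ex/=np.linalg.norm(ex); ey=np.cross(n,ex)
    xy=np.stack([(q-c)@ex,(q-c)@ey],-1).astype(np.float32)
    rc,sz,a=cv2.minAreaRect(xy)
    if sz[0]<sz[1]: sz=sz[::-1]; a+=90
    ctr=c+rc[0]*ex+rc[1]*ey; t=np.radians(a); L=np.cos(t)*ex+np.sin(t)*ey
    if L[0]<0: L=-L
    return ctr,n,L,sz,len(q)
E
python3 - <<'E'
from h import *
d=np.load("w1.npz")
for u,v in((158,80),(273,70)):
    c,n,L,sz,N=topfit(d["W"],d["I"],u,v)
    print("top ctr",c.round(1),"n",n.round(3),"L",L.round(3),"yaw",np.arctan2(L[1],L[0]).round(4),"tilt",np.degrees(np.arccos(n[2])).round(2),"size",np.round(sz,1),N)
    print(" underside",(c-40*n).round(1))
E
```

```text
top ctr [ 592.7 -134.8   92.1] n [ 0.417 -0.056  0.907] L [ 0.901 -0.107 -0.421] yaw -0.1183 tilt 24.91 size [121.8  61.2] 6462
 underside [ 576.  -132.6   55.8]
top ctr [ 577.8 -254.7   92.1] n [ 0.419 -0.053  0.907] L [ 0.9   -0.11  -0.422] yaw -0.1217 tilt 24.96 size [121.1  60.3] 6716
 underside [ 561.  -252.6   55.8]
```

```bash
python3 -m inch '[[0,0,0,0,-1,-0.1,0],[0,0,0,0,-1,-0.1,0],[0,0,0,0,-1,-0.1,0],[0,0,0,0,-1,-0.1,0],[0,0,0,0,-1,-0.1,0],[0,0,0,0,-1,-0.1,0],[0,0,0,0,-1,-0.1,0],[0,0,0,0,-1,-0.1,0]]' >/dev/null
python3 -m inch '[[0,0,0,0,-1,-0.1,0],[0,0,0,0,-1,-0.1,0],[0,0,0,0,-1,-0.1,0],[0,0,0,0,-1,-0.1,0],[0,0,0,0,-1,0,0],[0,0,0,0,-1,0,0],[0,0,0,0,-1,0,0],[0,0,0,0,-1,0,0]]' >/dev/null
python3 -m inch '[[0,0,0,0,-1,0,0],[0,0,0,0,-1,0,0],[0,0,0,0,-0.7,0,0],[0,0,0,0,0,0,0],[0,0,0,0,0,0,0],[0,0,0,0,0,0,0]]'
python3 - <<'E'
from h import *
f=grab_frame("wrist"); save("w2",f["pixels"]); np.savez("w2.npz",W=cloud(f),I=f["pixels"])
E
```

```text
clock: 3.82
eef_pos: [544.9, 180.9, 323.1]
tcp_rot: [3.141, 0.0, -0.18]
contact_force: [0.2, -0.2, 0.4]
opening: 1.007
grasp_force: 0.0
```

View pics/w2.png

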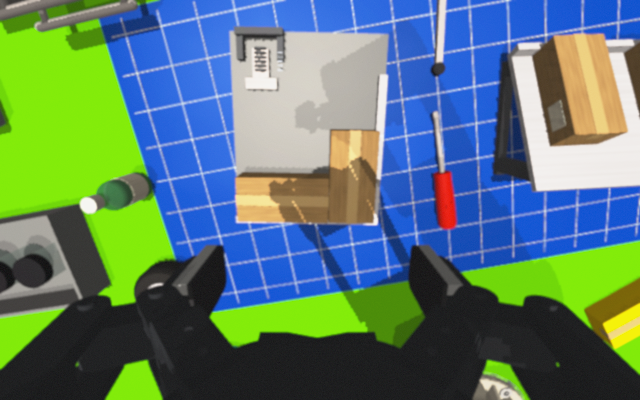

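The wrist view shows the pallet whole: laid_base at (283,198), laid_side at (354,175), y-fence at (382,130) and stop block at (262,84). The place for place_near is around (350,95) and for place_stop around (258,130).

Run:
```python
from h import *
d=np.load("w2.npz"); W,I=d["W"],d["I"]
for nm,u,v in(("base",283,188),("side",354,160)):
    q=None
    z=W[v-4:v+5,u-4:u+5,2]; z0=np.nanmedian(z)
    m=(np.abs(W[...,2]-z0)<4)
    print(nm,"top z",z0.round(1))
# both laid tops form an L; split in pallet axes
yaw=-0.178
reg=np.zeros(W.shape[:2],bool); reg[20:232,225:395]=1
def line(mask,k): pass
z=W[...,2]
slab=reg&(np.abs(z-20)<5); pts=W[slab][:,:2].astype(np.float32)
print("slab z",np.median(z[slab]).round(2),"rect",cv2.minAreaRect(pts))
tops=reg&(z>50)&(z<70)
tp=W[tops][:,:2].astype(np.float32); print("tops rect (L bound)",cv2.minAreaRect(tp))
# edges: for candidate axes, do row/column edge lines
ex=np.array([np.cos(yaw),np.sin(yaw)]); ey=np.array([-np.sin(yaw),np.cos(yaw)]) # away, left
a=W[...,:2]@ex; b=W[...,:2]@ey
def edge(mask,along,across,lo,hi,side,name,step=4):
    P=[]
    for s in np.arange(lo,hi,step):
        t=mask&(along>=s)&(along<s+step)
        if t.sum()>2: P.append((s+step/2,np.percentile(across[t],98 if side>0 else 2)))
    P=np.array(P); k,c=np.polyfit(*P.T,1); res=P[:,1]-np.polyval((k,c),P[:,0]); g=np.abs(res)<2; k,c=np.polyfit(*P[g].T,1)
    print(name,"slope",round(k,4),"at mid",round(np.polyval((k,c),(lo+hi)/2),1),"n",g.sum(),"rms",res[g].std().round(2)); return k,c
print("ranges a",np.nanpercentile(a[tops],[1,99]),"b",np.nanpercentile(b[tops],[1,99]), "slab a",np.percentile(a[slab],[1,99]),"b",np.percentile(b[slab],[1,99]))
fen=reg&(z>28)&(z<36); print("fence-h pts",fen.sum(), np.percentile(a[fen],[1,50,99]),np.percentile(b[fen],[1,50,99]))
np.savez("m2.npz",a=a,b=b)
```

```text
base top z 60.0
side top z 60.5
slab z 19.93 rect ((621.8541259765625, 179.1282196044922), (201.41046142578125, 184.3216094970703), 79.07064056396484)
tops rect (L bound) ((536.4927368164062, 197.8236083984375), (180.460693359375, 121.04855346679688), 78.6810073852539)
ranges a [433.53792965 549.91012998] b [200.95957333 377.51096285] slab a [494.65210278 669.42313782] b [190.7859146  385.10391291]
fence-h pts 2277 [420.51135149 608.65057586 665.37776038] [187.40952175 322.60643598 374.64694225]
```

Run:
```python
from h import *
d=np.load("w2.npz"); W,I=d["W"],d["I"]; z=W[...,2]
t=np.pi-.1976; O=np.array([565.9,191.9]); X=np.array([np.cos(t),np.sin(t)]); Y=np.array([-np.sin(t),np.cos(t)])
x=(W[...,:2]-O)@X; y=(W[...,:2]-O)@Y
def edge(name,m,al,ac,lo,hi,side,step=4):
    P=[]
    for s in np.arange(lo,hi,step):
        q=m&(al>=s)&(al<s+step)
        if q.sum()>2: P.append((s+step/2,np.percentile(ac[q],97 if side>0 else 3)))
    P=np.array(P); md=np.median(P[:,1]); P=P[np.abs(P[:,1]-md)<4]; k,c=np.polyfit(*P.T,1)
    print(name,"slope %.4f mid %.1f n %d rms %.2f"%(k,np.polyval((k,c),(lo+hi)/2),len(P),(P[:,1]-np.polyval((k,c),P[:,0])).std()))
near=(np.abs(x)<170)&(np.abs(y)<130)
top=near&(np.abs(z-60)<5); slab=near&(np.abs(z-20)<4); fen=near&(np.abs(z-32)<4)
edge("base -x face",top,y,x,-85,25,-1); edge("base +x",top,y,x,-85,20,1); edge("base -y end",top&(y<0),x,y,35,85,-1)
edge("side -x end",top&(y>31),y,x,35,85,-1); edge("side -y side",top&(x<25),x,y,-25,22,-1); edge("side +y",top,x,y,-25,85,1)
edge("side +x",top&(y>31),y,x,35,85,1)
edge("slab -y",slab,x,y,-80,20,-1); edge("slab -x",slab,y,x,-20,80,-1)
edge("slab meets y fence",slab&(y<100),x,y,-85,-35,1); edge("fence inner",fen&(y>80),x,y,-85,-35,-1)
edge("stop face",fen&(x<-65)&(x>-110)&(y<-30),y,x,-78,-42,1,3)
q=fen&(x<-65)&(x>-110)&(y<-30); print("stop y",np.percentile(y[q],[2,98]))
```

```text
base -x face slope 0.0028 mid 31.4 n 28 rms 0.29
base +x slope 0.0005 mid 88.0 n 27 rms 0.40
base -y end slope -0.0078 mid -86.9 n 13 rms 0.36
side -x end slope 0.0128 mid -27.1 n 13 rms 0.55
side -y side slope 0.0004 mid 31.7 n 12 rms 0.43
side +y slope -0.0514 mid 86.1 n 28 rms 0.97
side +x slope 0.0160 mid 85.6 n 13 rms 0.32
slab -y slope -0.0268 mid -93.7 n 25 rms 0.68
slab -x slope -0.0250 mid -144.9 n 25 rms 0.56
slab meets y fence slope -0.0146 mid 85.8 n 13 rms 0.69
fence inner slope -0.0066 mid 90.8 n 13 rms 0.20
stop face slope -0.0138 mid -79.9 n 12 rms 0.36
stop y [-77.04244585 -39.04397871]
```

```bash
cat >> h.py <<'E'
nr=np.array([.418,-.0545,.907]); Lr=np.array([.9005,-.1085,-.4215])
RR=tool(-.12,.4356)   # on the rack
UA=np.array([576,-132.6,55.8]); UB=np.array([561,-252.6,55.8])
tp=np.pi-.1976; PX=np.array([np.cos(tp),np.sin(tp),0]); PY=np.array([-np.sin(tp),np.cos(tp),0]); PO=np.array([565.9,191.9,20])
def pal(x,y,z): return PO+x*PX+y*PY+np.array([0,0,z])
def inpal(p): d=np.asarray(p)-PO; return np.array([d@PX,d@PY,d[2]]).round(1)
E
python3 - <<'E'
from h import *
print(r.sense()["qpos"].round(3)); print(RR.as_matrix().round(3).tolist())
P=UA+26*nr+30*Lr; Q=P+80*nr; print(P,Q)
plan(Q,RR); plan(P,RR,start=(Q,RR))
E
```

```text
[ 0.318  0.214  1.664 -0.     1.264  2.07 ]
[[0.9, -0.12, -0.419], [-0.109, -0.993, 0.051], [-0.422, 0.0, -0.907]]
[ 613.883 -137.272   66.737] [ 647.323 -141.632  139.297]
turn [-0.0041 -0.1385 -0.0192] rows>= 4.0 | shift before turn [ 6.35 11.94  7.36] after turn [ 8.19 12.31  4.3 ]
turn [0. 0. 0.] rows>= 0.0 | shift before turn [ 0.   -0.01  3.2 ] after turn [ 0.   -0.01  3.2 ]
```

```bash
python3 -m inch '[[0,0,0,0.49,0.92,0,0],[0,0,0,0.49,0.92,0,0],[0,0,0,0.49,0.92,0,0],[0,0,0,0.49,0.92,0,0],[0,0,0,0.49,0.92,0,0],[0,0,0,0.49,0.92,0,0],[0,0,0,0.49,0.92,0,0],[0,0,0,0.49,0.92,0,0]]' >/dev/null
python3 -m inch '[[0,0,0,0.49,0.92,0,0],[0,0,0,0.49,0.92,0,0],[0,0,0,0.49,0.92,0,0],[0,0,0,0.49,0.92,0,0],[0,0,0,0.49,0.92,0,0],[-0.001,-0.0346,-0.0048,0,0,0,0],[-0.001,-0.0346,-0.0048,0,0,0,0],[-0.001,-0.0346,-0.0048,0,0,0,0]]' 
python3 -m inch '[[-0.001,-0.0346,-0.0048,0,0,0,0],[0,0,0,0.44,0,0.95,0],[0,0,0,0.44,0,0.95,0],[0,0,0,0.44,0,0.95,0],[0,0,0,0.44,0,0.95,0],[0,0,0,0.44,0,0.95,0],[0,0,0,0,0,0,0],[0,0,0,0,0,0,0]]'
python3 - <<'E'
from h import *
P=UA+26*nr+30*Lr; Q=P+80*nr; plan(Q,RR); plan(P,RR)
E
```

```text
clock: 5.2
eef_pos: [647.0, -143.4, 324.8]
tcp_rot: [3.14, 0.329, -0.138]
contact_force: [0.6, -0.3, -0.0]
opening: 1.002
grasp_force: 0.0
clock: 5.87
eef_pos: [646.4, -142.0, 191.7]
tcp_rot: [-3.14, 0.438, -0.121]
contact_force: [-0.6, -0.2, 0.1]
opening: 0.998
grasp_force: 0.0
turn [-0.0005  0.0008 -0.0003] rows>= 1.0 | shift before turn [ 0.92 -0.02  1.88] after turn [ 0.92 -0.02  1.89]
turn [-0.0005  0.0008 -0.0003] rows>= 1.0 | shift before turn [ 0.93 -0.02  5.09] after turn [ 0.92 -0.03  5.09]
```

```bash
python3 -m inch '[[0,0.0008,0,0.46,0,0.94,0],[0,0,0,0.46,0,0.94,0],[0,0,0,0,0,0.64,0],[0,0,0,0,0,0.64,0],[0,0,0,0,0,0.64,0],[0,0,0,0,0,0.64,0],[0,0,0,0,0,0.64,0],[0,0,0,0,0,0,0]]' 
python3 -m inch '[[0,0,0,0,0,0,1],[0,0,0,0,0,0,1],[0,0,0,0,0,0,1],[0,0,0,0,0,0,1],[0,0,0,0,0,0,1],[0,0,0,0,0,0,1],[0,0,0,0,0,0,1],[0,0,0,0,0,0,1]]' 60
python3 - <<'E'
from h import *
P=UA+26*nr+30*Lr; plan(P,RR)
f=grab_frame("wrist"); save("w3",f["pixels"])
E
```

```text
clock: 6.53
eef_pos: [614.2, -137.5, 67.3]
tcp_rot: [-3.141, 0.434, -0.121]
contact_force: [-0.5, 0.2, -1.5]
opening: 1.001
grasp_force: 0.0
clock: 7.2
eef_pos: [617.4, -137.8, 69.7]
tcp_rot: [-3.141, 0.428, -0.121]
contact_force: [2.3, -0.6, 6.9]
opening: 0.691
grasp_force: 66.7
turn [-0.0001 -0.0023 -0.0002] rows>= 1.0 | shift before turn [-0.08 -0.    0.17] after turn [-0.08 -0.    0.17]
```

View pics/w3.png

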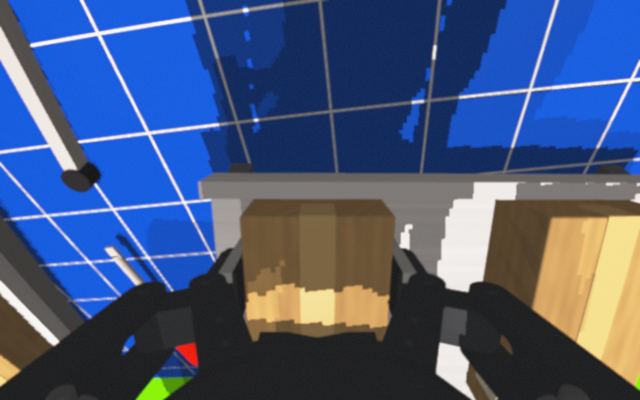

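The wrist view shows carton_a held between the fingers at (318,270). Carton_b beside it at (560,300) is untouched and the lip is clear at (330,190). I lift and carry it.

```bash
python3 -m inch '[[0,0,0,0,0,-0.4,1],[0,0,0,0,0,-0.7,1],[0,0,0,0,0,-1,1],[0,0,0,0,0,-1,1],[0,0,0,0,0,-1,1],[0,0,0,-0.4,0,-0.9,1],[0,0,0,-0.4,0,-0.9,1],[0,0,0,-0.4,0,-0.9,1]]'
python3 - <<'E'
from h import *
R0=Ro.from_euler("xyz",[-3.141,.428,-.121]); print("carton in tool",R0.inv().apply(UA-[617.4,-137.8,69.7]).round(1))
p,R=pose(); print(p.round(1))
RN=tool(-.1976+np.pi/2,0)
print("x_t in pallet",RN.apply([1,0,0])@PX,RN.apply([1,0,0])@PY)
flat=tool(-.121,0); plan(p,flat); plan(p,RN,start=(p,flat))
# TCP target with carton centre at (-66,+24): 6 mm shy
c=pal(-66,24,0)-RN.apply([-30,0,0]); c[2]=20+28+60
print(c.round(1)); plan(c,RN)
E
```

```text
clock: 7.92
eef_pos: [659.5, -142.6, 236.4]
tcp_rot: [-3.141, 0.432, -0.12]
contact_force: [0.7, 0.3, -2.3]
opening: 0.69
grasp_force: 65.5
carton in tool [-32.2  -0.1  30. ]
[ 659.5 -142.6  236.4]
x_t in pallet 1.1102230246251565e-16 -1.0
turn [-0.0002  0.1375  0.0002] rows>= 4.0 | shift before turn [0. 0. 0.] after turn [0. 0. 0.]
turn [ 0.      0.     -0.4756] rows>= 13.0 | shift before turn [0. 0. 0.] after turn [0. 0. 0.]
[631.8 184.8 108. ]
turn [-0.1028  0.1105 -0.4674] rows>= 13.0 | shift before turn [ -0.28 -12.86   5.79] after turn [12.62 -3.66  5.13]
```

```bash
python3 -m inch '[[0,0.0344,0,0,0,0,1],[0,0.0344,0,0,0,0,1],[0,0.0344,0,0,0,0,1],[0,0.0344,0,0,0,0,1],[0,0,-0.0366,0,0,0,1],[0,0,-0.0366,0,0,0,1],[0,0,-0.0366,0,0,0,1],[0,0,-0.0366,0,0,0,1]]' >/dev/null
python3 -m inch '[[0,0,-0.0366,0,0,0,1],[0,0,-0.0366,0,0,0,1],[0,0,-0.0366,0,0,0,1],[0,0,-0.0366,0,0,0,1],[0,0,-0.0366,0,0,0,1],[0,0,-0.0366,0,0,0,1],[0,0,-0.0366,0,0,0,1],[0,0,-0.0366,0,0,0,1]]' >/dev/null
python3 -m inch '[[0,0,-0.0366,0,0,0,1],[0,0,0,0.97,-0.28,0,1],[0,0,0,0.97,-0.28,0,1],[0,0,0,0.97,-0.28,0,1],[0,0,0,0.97,-0.28,0,1],[0,0,0,0.97,-0.28,0,1],[0,0,0,0.97,-0.28,0,1],[0,0,0,0.97,-0.28,0,1]]' 
python3 -m inch '[[0,0,0,0.97,-0.28,0,1],[0,0,0,0.97,-0.28,0.3,1],[0,0,0,0.97,-0.28,0.8,1],[0,0,0,0.97,-0.28,0.8,1],[0,0,0,0.97,-0.28,0.8,1],[0,0,0,0.97,-0.28,0.8,1],[0,0,0,0,0,0.5,1],[0,0,0,0,0,0,1]]'
python3 - <<'E'
from h import *
p,R=pose(); RN=tool(-.1976+np.pi/2,0); print(R.as_euler("xyz"))
c=pal(-66,24,0)-RN.apply([-32,0,0]); c[2]=20+30+30; plan(c,RN)
f=grab_frame("wrist"); W=cloud(f); np.savez("w4.npz",W=W,I=f["pixels"]); save("w4",f["pixels"])
E
```

```text
clock: 9.92
eef_pos: [644.1, 34.7, 235.4]
tcp_rot: [-3.141, -0.001, 1.374]
contact_force: [1.2, 0.1, -2.8]
opening: 0.694
grasp_force: 65.4
clock: 10.58
eef_pos: [629.6, 185.3, 132.2]
tcp_rot: [-3.137, 0.001, 1.376]
contact_force: [-0.6, -0.8, -2.5]
opening: 0.694
grasp_force: 65.4
[-3.13718431e+00  1.43111976e-03  1.37635519e+00]
turn [-0.0014  0.0005  0.001 ] rows>= 1.0 | shift before turn [0.08 0.1  2.09] after turn [0.08 0.09 2.09]
```

View pics/w4.png

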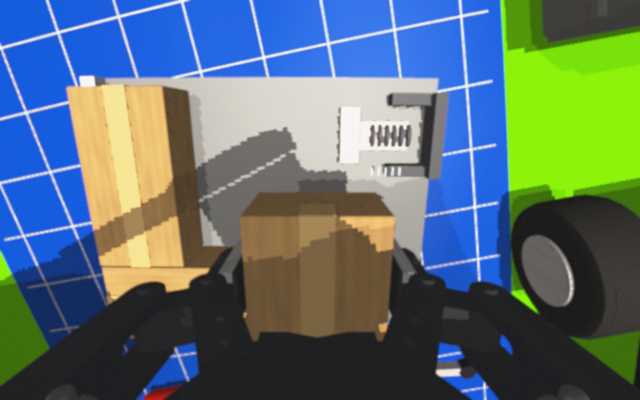

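The view shows carton_a held at (318,260) over its place, laid_base at (130,180), laid_side's end just showing at (160,285), and the stop at (350,130). I refine the pallet frame from this closer view.

```bash
cat >> h.py <<'E'
def edge(name,m,al,ac,lo,hi,side,step=3):
    P=[]
    for s in np.arange(lo,hi,step):
        q=m&(al>=s)&(al<s+step)
        if q.sum()>2: P.append((s+step/2,np.percentile(ac[q],97 if side>0 else 3)))
    P=np.array(P); md=np.median(P[:,1]); P=P[np.abs(P[:,1]-md)<4]; k,c=np.polyfit(*P.T,1)
    print(name,"slope %.4f mid %.1f n %d rms %.2f"%(k,np.polyval((k,c),(lo+hi)/2),len(P),(P[:,1]-np.polyval((k,c),P[:,0])).std()))
E
python3 - <<'E'
from h import *
d=np.load("w4.npz"); W=d["W"]; z=W[...,2]; x=(W-PO)@PX; y=(W-PO)@PY
near=(np.abs(x)<170)&(np.abs(y)<130)
top=near&(np.abs(z-60)<5); slab=near&(np.abs(z-20)<4); fen=near&(np.abs(z-32)<4)
print("z top",np.median(z[top&(x>40)&(y<0)]).round(1),"slab",np.median(z[slab]).round(1))
edge("base -x",top&(x>20),y,x,-85,-10,-1); edge("base -y",top&(y<-70),x,y,35,80,-1); edge("slab -y",slab,x,y,-60,20,-1)
edge("base +x",top&(x>20),y,x,-85,-10,1);
q=fen&(x<-65)&(x>-110)&(y<-30); edge("stop",q,y,x,-76,-44,1); print("stop y",np.percentile(y[q],[2,98]))
c=near&(z>80); 
print("held z",np.percentile(z[c],[50,95,99])); h=near&(z>85)&(z<150)&(y>-70)
p,R=pose(); t=(W-p)@R.as_matrix(); m=(np.abs(t[...,1])<25)&(t[...,0]>0)&(t[...,0]<60)
tz=np.median(t[m&(t[...,0]<20)][:,2]); mm=m&(np.abs(t[...,2]-tz)<3); print("held top in tool z",tz,"front end x_t",np.percentile(t[mm][:,0],97))
mm=(np.abs(t[...,2]-tz)<3)&(t[...,0]>15)&(t[...,0]<24)&(np.abs(t[...,1])<40); print("held y_t",np.percentile(t[mm][:,1],[2,98]))
E
```

```text
z top 60.0 slab 19.9
base -x slope 0.0075 mid 30.7 n 25 rms 0.14
base -y slope -0.0033 mid -89.8 n 15 rms 0.25
slab -y slope 0.0248 mid -96.1 n 27 rms 0.25
base +x slope 0.0009 mid 87.9 n 25 rms 0.29
stop slope 0.0075 mid -79.0 n 11 rms 0.31
stop y [-77.91959348 -39.06089689]
held z [179.61738253 206.68266723 210.85775196]
held top in tool z -56.178570246040216 front end x_t 18.464445591958015
held y_t [-31.21080939  27.97980748]
```

```bash
python3 -m inch '[[-0.0014,0,0.001,0.08,0.09,0.5,1],[0,0,0,0,0,0.5,1],[0,0,0,0,0,0.5,1],[0,0,0,0,0,0.5,1],[0,0,0,0,0,0.5,1],[0,0,0,0,0,0.3,1],[0,0,0,0,0,0.3,1],[0,0,0,0,0,0,1]]' 
python3 -m inch '[[0,0,0,0,0,0.06,1],[0,0,0,0,0,0.06,1],[0,0,0,0,0,0,1]]'
python3 - <<'E'
from h import *
p,R=pose(); print(inpal(p),r.sense()["contact_force"].round(1),R.as_euler("xyz").round(3))
E
```

```text
clock: 11.3
eef_pos: [633.4, 185.5, 55.2]
tcp_rot: [3.14, 0.0, 1.371]
contact_force: [-1.0, -0.1, -1.5]
opening: 0.694
grasp_force: 65.5
clock: 11.55
eef_pos: [634.7, 186.0, 54.5]
tcp_rot: [3.137, -0.001, 1.371]
contact_force: [0.1, -0.1, -2.0]
opening: 0.692
grasp_force: 65.5
[-68.6  -7.7  34.5] [ 0.1 -0.1 -2. ] [ 3.137e+00 -1.000e-03  1.371e+00]
```

```bash
python3 -m inch '[[0,0,0,0,0,0.1,1],[0,0,0,0,0,0,1],[0,0,0,0,0,0,1]]' 
python3 -m inch '[[0.0014,0,0,0,0,0.06,1],[0,0,0,0,0,0,1],[0,0,0,0,0,0,1]]'
```

```text
clock: 11.8
eef_pos: [634.4, 185.9, 51.8]
tcp_rot: [3.137, -0.001, 1.371]
contact_force: [-0.5, -0.2, -2.4]
opening: 0.689
grasp_force: 65.5
clock: 12.05
eef_pos: [634.5, 186.0, 50.3]
tcp_rot: [-3.142, -0.001, 1.371]
contact_force: [-0.1, -0.7, 0.1]
opening: 0.69
grasp_force: 65.7
```

```bash
python3 -m inch '[[0,0,0,0,-0.1,0,1],[0,0,0,0,-0.1,0,1],[0,0,0,0,-0.1,0,1],[0,0,0,0,0,0,1]]' 
python3 -m inch '[[0,0,0,0,-0.08,0,1],[0,0,0,0,0,0,1]]' 
python3 -m inch '[[0,0,0,0,-0.08,0,1],[0,0,0,0,0,0,1]]'
python3 - <<'E'
from h import *
p,R=pose(); f=np.array(r.sense()["contact_force"]); print(inpal(p),(f@PX).round(1),(f@PY).round(1),f[2].round(1))
E
```

```text
clock: 12.38
eef_pos: [626.7, 187.5, 50.3]
tcp_rot: [3.142, -0.001, 1.371]
contact_force: [-0.0, 0.3, 0.7]
opening: 0.69
grasp_force: 65.8
clock: 12.55
eef_pos: [625.6, 187.9, 50.4]
tcp_rot: [3.14, -0.001, 1.371]
contact_force: [3.2, 0.6, -1.7]
opening: 0.693
grasp_force: 65.6
clock: 12.72
eef_pos: [625.4, 188.2, 51.0]
tcp_rot: [3.137, -0.002, 1.372]
contact_force: [7.7, -3.4, -1.6]
opening: 0.692
grasp_force: 65.7
[-59.1  -8.1  31. ] -8.2 1.9 -1.6
```

```bash
python3 -m inch '[[0,0,0,-0.1,0.05,0,1],[0,0,0,-0.1,0,0,1],[0,0,0,0,0,0,1]]' 
python3 -m inch '[[0,0,0,-0.08,0,0,1],[0,0,0,0,0,0,1]]' 
python3 -m inch '[[0,0,0,-0.08,0,0,1],[0,0,0,0,0,0,1]]'
python3 - <<'E'
from h import *
p,R=pose(); f=np.array(r.sense()["contact_force"]); print(inpal(p),(f@PX).round(1),(f@PY).round(1),f[2].round(1),R.as_euler("xyz").round(3))
E
```

```text
clock: 12.97
eef_pos: [624.8, 183.2, 50.6]
tcp_rot: [3.139, -0.002, 1.371]
contact_force: [5.9, 0.9, -2.3]
opening: 0.696
grasp_force: 65.8
clock: 13.13
eef_pos: [624.4, 181.4, 50.7]
tcp_rot: [3.139, -0.002, 1.371]
contact_force: [6.7, 1.3, -2.6]
opening: 0.693
grasp_force: 65.7
clock: 13.3
eef_pos: [624.1, 179.7, 50.7]
tcp_rot: [3.139, -0.003, 1.371]
contact_force: [6.5, 2.2, -2.4]
opening: 0.692
grasp_force: 65.8
[-59.5   0.5  30.7] -6.0 -3.4 -2.4 [ 3.139e+00 -3.000e-03  1.371e+00]
```

```bash
python3 -m inch '[[0,0,0,-0.08,0.02,0,1],[0,0,0,0,0,0,1]]' 
python3 -m inch '[[0,0,0,-0.08,0,0,1],[0,0,0,0,0,0,1]]'
python3 - <<'E'
from h import *
p,R=pose(); f=np.array(r.sense()["contact_force"]); print(inpal(p),(f@PX).round(1),(f@PY).round(1),f[2].round(1),R.as_euler("xyz").round(3))
E
```

```text
clock: 13.47
eef_pos: [624.2, 179.5, 51.1]
tcp_rot: [3.139, -0.005, 1.37]
contact_force: [3.4, 13.2, -0.0]
opening: 0.691
grasp_force: 65.9
clock: 13.63
eef_pos: [624.2, 179.3, 51.5]
tcp_rot: [3.138, -0.008, 1.37]
contact_force: [3.1, 20.8, -0.2]
opening: 0.689
grasp_force: 66.0
[-59.6   0.9  31.5] 1.0 -21.0 -0.2 [ 3.138 -0.008  1.37 ]
```

```bash
python3 -m inch '[[0,0,0,0.1,0,0,1],[0,0,0,0,-0.04,0.02,1],[0,0,0,0,0,0,1]]' 
python3 -m inch '[[0,0,0,0,0,0,0],[0,0,0,0,0,0,0],[0,0,0,0,0,0,0],[0,0,0,0,0,0,0]]'
python3 -m inch '[[0,0,0,0,0,-0.3,0],[0,0,0,0,0,-0.6,0],[0,0,0,0,0,-1,0],[0,0,0,0,0,-1,0],[0,0,0,0,0,-1,0],[0,0,0,0,0,-1,0],[0,0,0,0,0,0,0],[0,0,0,0,0,0,0]]'
python3 - <<'E'
from h import *
p,R=pose(); print(inpal(p))
f=grab_frame("wrist"); W=cloud(f); save("w5",f["pixels"]); np.savez("w5.npz",W=W,I=f["pixels"])
z=W[...,2]; x=(W-PO)@PX; y=(W-PO)@PY
t=(np.abs(x)<110)&(np.abs(y)<110)&(np.abs(z-60)<5)
n=t&(x<-33)&(x>-95)
edge("near -x",n,y,x,-22,30,-1); edge("near +x",t&(x<-5),y,x,-25,20,1); edge("near -y",n,x,y,-85,-40,-1)
E
```

```text
clock: 13.88
eef_pos: [624.0, 179.7, 50.9]
tcp_rot: [3.137, -0.004, 1.371]
contact_force: [6.3, 7.9, 0.7]
opening: 0.691
grasp_force: 66.2
clock: 14.22
eef_pos: [621.1, 177.4, 49.3]
tcp_rot: [-3.14, -0.0, 1.371]
contact_force: [0.6, 0.9, 0.0]
opening: 0.999
grasp_force: 0.0
clock: 14.88
eef_pos: [622.6, 177.8, 174.2]
tcp_rot: [3.139, -0.002, 1.371]
contact_force: [-0.8, -0.0, -0.7]
opening: 0.995
grasp_force: 0.0
[-58.4   2.7 154.2]
near -x slope -0.0031 mid -86.6 n 18 rms 0.28
near +x slope -0.0059 mid -30.7 n 15 rms 0.24
near -y slope -0.0012 mid -26.6 n 15 rms 0.33
```

View pics/w5.png

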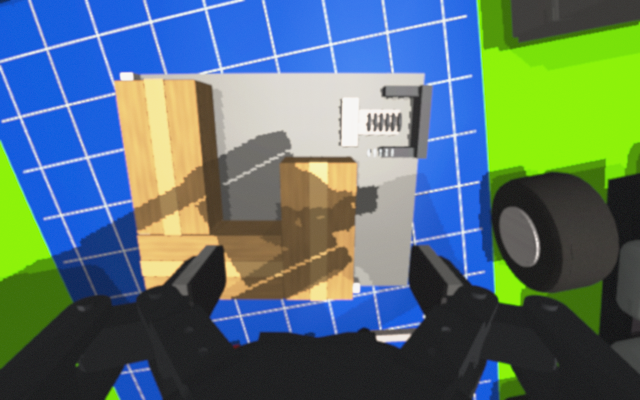

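The view shows carton_a snug at (318,228) against laid_side's end (280,250), with its far end at the fence (357,288). The stop lane is clear at (290,110). Next is carton_b.

Run:
```python
from h import *
P=UB+29.5*nr-30*Lr; Q=P+80*nr; print(P.round(1),Q.round(1)); p,R=pose(); F=tool(-.12,0)
plan(Q+[0,0,0],F); plan(Q,RR,start=(Q,F)); plan(Q,RR)
```

```text
[ 546.3 -251.    95.2] [ 579.8 -255.3  167.8]
turn [-1.000e-04 -4.000e-04  4.745e-01] rows>= 13.0 | shift before turn [-17.3    1.8    0.18] after turn [ 0.41 17.39  0.2 ]
turn [ 0.     -0.1387 -0.    ] rows>= 4.0 | shift before turn [0. 0. 0.] after turn [0. 0. 0.]
turn [ 0.1031 -0.1122  0.4664] rows>= 13.0 | shift before turn [-17.3    1.8    0.18] after turn [4.500e-01 1.739e+01 1.000e-02]
```

```bash
python3 -m inch '[[0,0,0,-0.96,0.1,0,0],[0,0,0,-0.96,0.1,0,0],[0,0,0,-0.96,0.1,0,0],[0,0,0,-0.96,0.1,0,0],[0,0,0,-0.96,0.1,0,0],[0,0,0,-0.96,0.1,0,0],[0,0,0,-0.96,0.1,0,0],[0,0,0,-0.96,0.1,0,0]]' >/dev/null
python3 -m inch '[[0,0,0,-0.96,0.1,0,0],[0,0,0,-0.96,0.1,0,0],[0,0,0,-0.96,0.1,0,0],[0,0,0,-0.96,0.1,0,0],[0,0,0,-0.96,0.1,0,0],[0,0,0,-0.96,0.1,0,0],[0,0,0,-0.96,0.1,0,0],[0,0,0,-0.96,0.1,0,0]]' >/dev/null
python3 -m inch '[[0,0,0,-0.96,0.1,0,0],[0,0,0,-0.96,0.1,0,0],[0,0,0.0365,0,0,0,0],[0,0,0.0365,0,0,0,0],[0,0,0.0365,0,0,0,0],[0,0,0.0365,0,0,0,0],[0,0,0.0365,0,0,0,0],[0,0,0.0365,0,0,0,0]]' >/dev/null
python3 -m inch '[[0,0,0.0365,0,0,0,0],[0,0,0.0365,0,0,0,0],[0,0,0.0365,0,0,0,0],[0,0,0.0365,0,0,0,0],[0,0,0.0365,0,0,0,0],[0,0,0.0365,0,0,0,0],[0,0,0.0365,0,0,0,0],[0,-0.0347,0,0,0,0,0]]' >/dev/null
python3 -m inch '[[0,-0.0347,0,0,0,0,0],[0,-0.0347,0,0,0,0,0],[0,-0.0347,0,0,0,0,0],[0,0,0,0,0,0,0],[0,0,0,0,0,0,0]]'
python3 - <<'E'
from h import *
P=UB+29.5*nr-30*Lr; plan(P,RR)
f=grab_frame("wrist"); W=cloud(f); np.savez("w6.npz",W=W,I=f["pixels"]); p,R=pose(); t=(W-p)@R.as_matrix()
m=(t[...,2]>75)&(t[...,2]<110)&(np.abs(t[...,1])<50)&(np.abs(t[...,0])<130)
h=np.histogram(t[m][:,2],np.arange(60,112,2)); print(dict(zip(h[1].astype(int),h[0])))
zt=h[1][h[0].argmax()]+1; mm=(np.abs(t[...,2]-zt)<3)&(np.abs(t[...,1])<60)&(t[...,0]>-60)&(t[...,0]<130); print("top z_t",np.median(t[mm][:,2]),"y_t",np.percentile(t[mm][:,1],[1,99]),"x_t far",np.percentile(t[mm][:,0],[1,99]))
E
```

```text
clock: 18.02
eef_pos: [579.9, -254.2, 168.8]
tcp_rot: [-3.139, 0.438, -0.118]
contact_force: [-1.7, -0.3, 0.2]
opening: 0.999
grasp_force: 0.0
turn [-0.0004  0.0007  0.0005] rows>= 1.0 | shift before turn [0.03 0.04 3.24] after turn [0.02 0.03 3.24]
{np.int64(60): np.int64(0), np.int64(62): np.int64(0), np.int64(64): np.int64(0), np.int64(66): np.int64(0), np.int64(68): np.int64(0), np.int64(70): np.int64(0), np.int64(72): np.int64(0), np.int64(74): np.int64(0), np.int64(76): np.int64(0), np.int64(78): np.int64(0), np.int64(80): np.int64(0), np.int64(82): np.int64(0), np.int64(84): np.int64(0), np.int64(86): np.int64(0), np.int64(88): np.int64(0), np.int64(90): np.int64(0), np.int64(92): np.int64(1), np.int64(94): np.int64(430), np.int64(96): np.int64(1091), np.int64(98): np.int64(37), np.int64(100): np.int64(10), np.int64(102): np.int64(24), np.int64(104): np.int64(18), np.int64(106): np.int64(11), np.int64(108): np.int64(163)}
top z_t 96.44244398520085 y_t [-59.16012405  59.06002824] x_t far [ 91.79910547 100.1769584 ]
```

```bash
python3 - <<'E'
from h import *
d=np.load("w6.npz"); p,R=pose(); t=(d["W"]-p)@R.as_matrix()
mm=(np.abs(t[...,2]-70.5)<4)&(np.abs(t[...,1])<60)&(t[...,0]>20)&(t[...,0]<130); print("top z_t",np.median(t[mm][:,2]),"y_t",np.percentile(t[mm][:,1],[1,99]),"x_t far",np.percentile(t[mm][:,0],[1,99]))
E
python3 -m inch '[[0,0,0,0.03,0.03,0.6,0],[0,0,0,0,0,0.6,0],[0,0,0,0,0,0.6,0],[0,0,0,0,0,0.6,0],[0,0,0,0,0,0.5,0],[0,0,0,0,0,0.34,0],[0,0,0,0,0,0,0],[0,0,0,0,0,0,0]]'
```

```text
top z_t 71.38801509914826 y_t [-28.7083019   29.40865181] x_t far [20.76270671 91.09003999]
clock: 18.73
eef_pos: [546.5, -251.4, 98.4]
tcp_rot: [-3.141, 0.435, -0.12]
contact_force: [-0.0, 0.1, 0.3]
opening: 1.001
grasp_force: 0.0
```

```bash
python3 -m inch '[[0,0,0,0,0,0.08,1],[0,0,0,0,0,0,1],[0,0,0,0,0,0,1],[0,0,0,0,0,0,1],[0,0,0,0,0,0,1],[0,0,0,0,0,0,1],[0,0,0,0,0,0,1]]' 60
python3 - <<'E'
from h import *
p,R=pose(); print("carton in tool",R.inv().apply(UB-p).round(1))
E
python3 -m inch '[[0,0,0,0,0,-0.4,1],[0,0,0,0,0,-0.7,1],[0,0,0,0,0,-1,1],[0,0,0,0,0,-1,1],[0,0,0,-0.4,0,-0.9,1],[0,0,0,-0.4,0,-0.9,1],[0,0,0,0,0,0,1],[0,0,0,0,0,0,1]]'
python3 - <<'E'
from h import *
p,R=pose()
T=tool(-.1976,.26)   # 15 deg tilt
# carton (cx,tilt): low bottom corner at tool (+31+60,0,h). put low corner at pallet x=-60 (clear of stop), y=-66, 25 above slab
h=30
low=np.array([91.5,0,h]); tgt=pal(-60,-64,70)-T.apply(low); print(tgt.round(1)); plan(tgt,T)
hi=T.apply([-28.5,0,h])+tgt; print("low",inpal(tgt+T.apply(low)),"high",inpal(hi))
E
```

```text
clock: 19.32
eef_pos: [546.7, -251.5, 96.9]
tcp_rot: [-3.141, 0.434, -0.12]
contact_force: [2.9, 0.1, 4.8]
opening: 0.693
grasp_force: 66.6
carton in tool [30.3 -0.6 31.3]
clock: 19.98
eef_pos: [579.8, -255.5, 216.7]
tcp_rot: [-3.141, 0.434, -0.12]
contact_force: [0.3, 0.4, -2.2]
opening: 0.689
grasp_force: 66.0
[558.2 258.7 142.5]
turn [0.0084 0.0553 0.0234] rows>= 2.0 | shift before turn [ -1.76 -20.32   4.09] after turn [ -3.96 -20.     4.13]
low [-60. -64.  70.] high [ 56.  -64.  100.8]
```

```bash
cat >> h.py <<'E'
LOW=np.array([90.3,-.3,31])
def wp(x,y,z,deg):
    T=tool(-.1976,np.radians(deg)); return pal(x,y,z)-T.apply(LOW),T
def where():
    p,R=pose(); f=np.array(r.sense()["contact_force"]); T=R.as_matrix()
    print("low",inpal(p+R.apply(LOW)),"tcp",inpal(p),"tilt",np.degrees(np.arcsin(-T[2,0])).round(2),"yaw",np.arctan2(T[1,0],T[0,0]).round(4),"roll_t",round(float(T[2,1]),4),"F pal",[round(float(v),1) for v in(f@PX,f@PY,f[2])])
E
python3 - <<'E'
from h import *
where(); t,T=wp(-70,-66,45,25); print(t.round(1)); plan(t,T)
E
```

```text
low [-170.1  430.3  130.6] tcp [-101.5  435.9  196.7] tilt 24.86 yaw -0.1196 roll_t -0.0003 F pal [-0.2, -0.5, -2.2]
[580.  256.1 131.3]
turn [ 0.0104 -0.0008  0.0225] rows>= 1.0 | shift before turn [ -0.77 -20.32   4.13] after turn [ -2.19 -20.07   4.79]
```

```bash
python3 -m inch '[[0,0,0,-0.105,-0.968,0.049,1],[0,0,0,-0.105,-0.968,0.049,1],[0,0,0,-0.105,-0.968,0.049,1],[0,0,0,-0.105,-0.968,0.049,1],[0,0,0,-0.105,-0.968,0.049,1],[0,0,0,-0.105,-0.968,0.049,1],[0,0,0,-0.105,-0.968,0.049,1],[0,0,0,-0.105,-0.968,0.049,1]]' >/dev/null
python3 -m inch '[[0,0,0,-0.105,-0.968,0.049,1],[0,0,0,-0.105,-0.968,0.049,1],[0,0,0,-0.105,-0.968,0.049,1],[0,0,0,-0.105,-0.968,0.049,1],[0,0,0,-0.105,-0.968,0.049,1],[0,0,0,-0.105,-0.968,0.049,1],[0,0,0,-0.105,-0.968,0.049,1],[0,0,0,-0.105,-0.968,0.049,1]]' >/dev/null
python3 -m inch '[[0,0,0,-0.105,-0.968,0.049,1],[0,0,0,-0.105,-0.968,0.049,1],[0,0,0,-0.105,-0.968,0.049,1],[0,0,0,-0.105,-0.968,0.049,1],[0,0,0,-0.105,-0.968,0.049,1],[0.0104,-0.0008,0.0225,0,0,0,1],[0,0,0,0,0,0,1],[0,0,0,0,0,0,1]]'
python3 - <<'E'
from h import *
where(); t,T=wp(-70,-66,45,25); plan(t,T)
f=grab_frame("wrist"); W=cloud(f); np.savez("w7.npz",W=W,I=f["pixels"])
p,R=pose(); t=(W-p)@R.as_matrix(); tz=LOW[2]-40
mm=(np.abs(t[...,2]-tz)<4)&(t[...,0]>40)&(t[...,0]<110)&(np.abs(t[...,1])<50); print("held top z_t",np.median(t[mm][:,2]),"low end x_t",np.percentile(t[mm][:,0],98),"y_t",np.percentile(t[mm&(t[...,0]>60)][:,1],[2,98]))
z=W[...,2]; x=(W-PO)@PX; y=(W-PO)@PY; q=(np.abs(z-32)<4)&(x<-65)&(x>-110)&(y<-30)&(y>-85); print(q.sum())
if q.sum()>50: edge("stop",q,y,x,-76,-44,1); print("stop y",np.percentile(y[q],[2,98]))
q=(np.abs(z-60)<4)&(x<-33)&(x>-95)&(y>-40)&(y<90); edge("near -y",q,x,y,-85,-40,-1)
E
```

```text
clock: 21.98
eef_pos: [578.7, 255.8, 214.5]
tcp_rot: [3.14, 0.441, -0.197]
contact_force: [0.2, -1.1, -1.6]
opening: 0.69
grasp_force: 65.9
low [-68.5 -65.5 127.9] tcp [-1.000e-01 -6.510e+01  1.945e+02] tilt 25.26 yaw -0.1967 roll_t 0.0013 F pal [-0.4, 1.0, -1.6]
turn [0.0006 0.0015 0.0003] rows>= 1.0 | shift before turn [ 1.46 -0.03  2.99] after turn [ 1.45 -0.02  3.  ]
held top z_t -8.016836346997838 low end x_t 90.19524272330418 y_t [-29.08813368  27.99612625]
0
near -y slope -0.0371 mid -26.1 n 8 rms 0.55
```

```bash
python3 -m inch '[[0,0.0015,0,0.36,0,0.75,1],[0,0,0,0.36,0,0.75,1],[0,0,0,0.36,0,0.75,1],[0,0,0,0.36,0,0.75,1],[0,0,0,0.25,0,0.54,1],[0,0,0,0.15,0,0.32,1],[0,0,0,0,0,0,1],[0,0,0,0,0,0,1]]'
python3 - <<'E'
from h import *
where(); a=wp(-71,-66,3,25); plan(*a); b=wp(-90,-66,3,25); plan(*b,start=a)
E
```

```text
clock: 22.7
eef_pos: [580.7, 256.1, 109.3]
tcp_rot: [-3.141, 0.435, -0.197]
contact_force: [0.2, 0.9, -2.3]
opening: 0.686
grasp_force: 65.9
low [-70.7 -66.2  23.1] tcp [ -1.9 -65.8  89.3] tilt 24.9 yaw -0.1975 roll_t -0.0002 F pal [0.0, -0.9, -2.3]
turn [-0.0001 -0.0006  0.    ] rows>= 1.0 | shift before turn [0.35 0.01 0.72] after turn [0.35 0.01 0.72]
turn [0. 0. 0.] rows>= 0.0 | shift before turn [ 0.69 -0.   -0.32] after turn [ 0.69 -0.   -0.32]
```

```bash
python3 -m inch '[[0,0,0,0.12,0,0.24,1],[0,0,0,0.12,0,0.24,1],[0,0,0,0.09,0,0.2,1],[0,0,0,0,0,0,1],[0,0,0,0,0,0,1]]' >/dev/null
python3 - <<'E'
from h import *
where()
E
python3 -m inch '[[0,0,0,0.17,0,-0.08,1],[0,0,0,0.17,0,-0.08,1],[0,0,0,0.17,0,-0.08,1],[0,0,0,0,0,0,1]]' >/dev/null
python3 - <<'E'
from h import *
where(); a=wp(-92,-66,3,25);plan(*a); b=wp(-94,-66,2,12); plan(*b,start=a); plan(*wp(-95,-66,1,0),start=b)
E
```

```text
low [-70.7 -66.3   3.9] tcp [ -1.9 -66.   70. ] tilt 24.9 yaw -0.1975 roll_t -0.0001 F pal [-0.0, 0.7, -1.8]
low [-85.2 -66.4   4.4] tcp [-16.4 -66.1  70.6] tilt 24.94 yaw -0.1978 roll_t -0.0004 F pal [4.6, -1.1, -0.4]
turn [-0.0002 -0.0003 -0.    ] rows>= 1.0 | shift before turn [ 0.27  0.01 -0.07] after turn [ 0.27  0.01 -0.07]
turn [0.     0.0722 0.    ] rows>= 2.0 | shift before turn [-0.1   0.    0.85] after turn [-0.28  0.    0.8 ]
turn [-0.      0.0667  0.    ] rows>= 2.0 | shift before turn [-0.13 -0.    0.81] after turn [-0.3  -0.    0.76]
```

```bash
python3 -m inch '[[0,0,0,0.15,0,-0.06,1],[0,0,0,0.15,0,-0.06,1],[0,0,0,0,0,0,1]]' >/dev/null
python3 - <<'E'
from h import *
where(); a=pose(); b=wp(-95,-66,3,12); plan(*b,start=a)
E
python3 -m inch '[[0,0.018,0,-0.05,0,0.2,1],[0,0.018,0,-0.05,0,0.2,1],[0,0.018,0,-0.05,0,0.2,1],[0,0.018,0,-0.05,0,0.2,1],[0,0,0,0,0,0,1],[0,0,0,0,0,0,1]]' >/dev/null
python3 - <<'E'
from h import *
where(); a=pose(); b=wp(-95,-66,2,0); plan(*b,start=a)
E
```

```text
low [-92.7 -66.4   4.1] tcp [-23.9 -66.1  70.4] tilt 24.98 yaw -0.1976 roll_t -0.0004 F pal [7.6, 0.4, 2.8]
turn [-0.0001  0.0721 -0.    ] rows>= 2.0 | shift before turn [-0.08  0.02  0.85] after turn [-0.27  0.02  0.81]
low [-92.2 -66.1   3.7] tcp [-10.4 -65.8  52.9] tilt 12.08 yaw -0.1971 roll_t 0.0009 F pal [7.7, 0.5, -1.9]
turn [0.0003 0.0671 0.0002] rows>= 2.0 | shift before turn [-0.06  0.    0.83] after turn [-0.23  0.    0.8 ]
```

```bash
python3 -m inch '[[0,0.0168,0,-0.03,0,0.2,1],[0,0.0168,0,-0.03,0,0.2,1],[0,0.0168,0,-0.03,0,0.2,1],[0,0.0168,0,-0.03,0,0.2,1],[0,0,0,0,0,0,1],[0,0,0,0,0,0,1]]' >/dev/null
python3 - <<'E'
from h import *
where(); a=pose(); b=wp(-95,-66,0,0); plan(*b,start=a)
E
```

```text
low [-95.2 -65.8   2. ] tcp [ -4.9 -65.5  33. ] tilt 0.0 yaw -0.1974 roll_t 0.0015 F pal [7.8, 0.0, -2.4]
turn [0.0005 0.     0.0001] rows>= 1.0 | shift before turn [-0.01 -0.01  0.08] after turn [-0.01 -0.01  0.08]
```

```bash
python3 -m inch '[[0.0005,0,0,0,0,0.04,1],[0,0,0,0,0,0.03,1],[0,0,0,0,0,0,1]]'
python3 -m inch '[[0,0,0,-0.05,0.08,0,1],[0,0,0,-0.05,0.08,0,1],[0,0,0,0,0,0,1]]' >/dev/null
python3 - <<'E'
from h import *
where()
E
python3 -m inch '[[0,0,0,0,0.08,0,1],[0,0,0,0,0,0,1]]' >/dev/null
python3 - <<'E'
from h import *
where()
E
```

```text
clock: 24.95
eef_pos: [584.7, 255.1, 51.7]
tcp_rot: [-3.141, -0.001, -0.198]
contact_force: [-8.5, 1.0, 2.3]
opening: 0.692
grasp_force: 66.5
low [-93.9 -62.6   0.8] tcp [ -3.6 -62.2  31.7] tilt -0.08 yaw -0.1977 roll_t -0.002 F pal [7.5, -2.5, -1.7]
low [-94.1 -60.7   0.8] tcp [ -3.7 -60.4  31.6] tilt -0.08 yaw -0.1977 roll_t -0.0022 F pal [6.6, -3.3, -1.3]
```

```bash
python3 -m inch '[[0,0,0,0,0.08,0,1],[0,0,0,0,0,0,1]]' >/dev/null
python3 - <<'E'
from h import *
where()
E
python3 -m inch '[[0,0,0,0,0.06,0,1],[0,0,0,0,0,0,1]]' >/dev/null
python3 - <<'E'
from h import *
where()
E
```

```text
low [-94.1 -58.8   0.8] tcp [ -3.8 -58.4  31.7] tilt -0.09 yaw -0.1976 roll_t -0.0023 F pal [6.5, -3.9, -1.7]
low [-94.3 -58.6   1.1] tcp [ -3.9 -58.2  31.9] tilt -0.13 yaw -0.1979 roll_t -0.0043 F pal [8.1, -10.1, -2.4]
```

```bash
python3 -m inch '[[0,0,0,-0.06,-0.03,0,1],[0,0,0,-0.05,0,0,1],[0,0,0,0,0,0,1]]' >/dev/null
python3 - <<'E'
from h import *
where()
E
python3 -m inch '[[0,0,0,-0.06,0,0,1],[0,0,0,0,0,0,1]]' >/dev/null
python3 - <<'E'
from h import *
where()
E
python3 -m inch '[[0,0,0,-0.06,0,0,1],[0,0,0,0,0,0,1]]' >/dev/null
python3 - <<'E'
from h import *
where()
E
```

```text
low [-92.2 -58.7   1.2] tcp [ -1.8 -58.3  31.8] tilt -0.19 yaw -0.1972 roll_t -0.0031 F pal [3.2, -5.4, -2.9]
low [-91.  -58.7   1.2] tcp [ -0.6 -58.3  31.9] tilt -0.22 yaw -0.1972 roll_t -0.0032 F pal [3.1, -5.2, -2.7]
low [-89.6 -58.7   1.3] tcp [  0.8 -58.3  31.9] tilt -0.23 yaw -0.1971 roll_t -0.0033 F pal [2.1, -5.7, -4.7]
```

```bash
python3 -m inch '[[0,0,0,-0.06,0,0,1],[0,0,0,0,0,0,1]]' >/dev/null
python3 - <<'E'
from h import *
where()
E
python3 -m inch '[[0,0,0,-0.06,0,0,1],[0,0,0,0,0,0,1]]' >/dev/null
python3 - <<'E'
from h import *
where()
E
```

```text
low [-88.4 -58.7   1.4] tcp [  2.  -58.2  32. ] tilt -0.26 yaw -0.1971 roll_t -0.0034 F pal [0.8, -5.5, -4.0]
low [-88.3 -58.7   1.9] tcp [  2.2 -58.2  32.3] tilt -0.4 yaw -0.1973 roll_t -0.0039 F pal [-4.6, -3.6, -6.0]
```

```bash
python3 -m inch '[[0,0.001,0,0.05,0,0.02,1],[0,0,0,0,0,0.02,1],[0,0,0,0,0,0,1]]' >/dev/null
python3 - <<'E'
from h import *
where()
E
python3 -m inch '[[0,0,0,0,0,0,0],[0,0,0,0,0,0,0],[0,0,0,0,0,0,0],[0,0,0,0,0,0,0]]'
python3 -m inch '[[0,0,0,0,0,-0.3,0],[0,0,0,0,0,-0.6,0],[0,0,0,0,0,-1,0],[0,0,0,0,0,-1,0],[0,0,0,-0.4,0,-1,0],[0,0,0,-0.6,0,-1,0],[0,0,0,-0.6,0,-0.8,0],[0,0,0,0,0,0,0]]'
python3 -m inch '[[0,0,0,0,0,0,0],[0,0,0,0,0,0,0]]'
python3 - <<'E'
from h import *
where()
f=grab_frame("wrist"); W=cloud(f); save("w8",f["pixels"]); np.savez("w8.npz",W=W,I=f["pixels"])
E
```

```text
low [-88.5 -58.7   1.2] tcp [  2.1 -58.3  31.4] tilt -0.45 yaw -0.1977 roll_t -0.0036 F pal [1.9, -5.6, 0.1]
clock: 27.2
eef_pos: [574.7, 248.4, 50.8]
tcp_rot: [-3.14, -0.007, -0.198]
contact_force: [-0.5, -0.0, 1.0]
opening: 0.998
grasp_force: 0.0
clock: 27.87
eef_pos: [534.1, 257.4, 197.6]
tcp_rot: [-3.136, -0.01, -0.197]
contact_force: [0.8, -0.1, 0.2]
opening: 1.0
grasp_force: 0.0
clock: 28.03
eef_pos: [534.4, 256.2, 192.8]
tcp_rot: [-3.14, -0.007, -0.198]
contact_force: [-0.5, -0.3, -0.3]
opening: 1.0
grasp_force: 0.0
low [-47.  -57.3 142.4] tcp [ 43.5 -56.9 172.8] tilt -0.38 yaw -0.1976 roll_t -0.002 F pal [0.5, 0.4, -0.3]
```

View pics/w8.png

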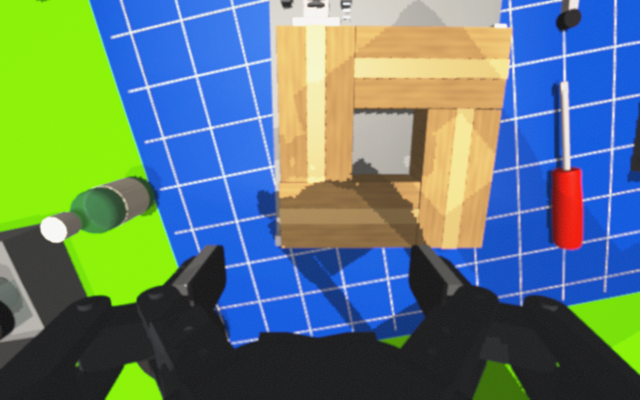

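The view shows the closed pinwheel: carton_b at (315,105) between the stop (316,15) and laid_base (345,215), carton_a at (430,65), laid_side at (455,180), and the 60 mm hole at (385,140). I check heights and gaps by numbers.

Run:
```python
from h import *
d=np.load("w8.npz"); W=d["W"]; z=W[...,2]; x=(W-PO)@PX; y=(W-PO)@PY
top=(np.abs(x)<115)&(np.abs(y)<115)&(np.abs(z-60)<6)
for n,cx,cy,hx,hy in(("base",60,-30,24,54),("side",30,60,54,24),("near",-60,30,24,54),("stop",-30,-60,54,24)):
    q=top&(np.abs(x-cx)<hx)&(np.abs(y-cy)<hy); A=np.c_[x[q]-cx,y[q]-cy,np.ones(q.sum())]; k=np.linalg.lstsq(A,z[q],rcond=None)[0]; print(n,"z",k[2].round(2),"slopes",k[:2].round(4))
E1=edge
E1("hole base side",top&(x>10)&(x<70),y,x,-26,26,-1); E1("hole near side",top&(x<10),y,x,-26,26,1)
E1("hole stop side",top&(y<0),x,y,-26,26,1); E1("hole side side",top&(y>0),x,y,-26,26,-1)
E1("stop -y",top,x,y,-80,25,-1); E1("base -y",top,x,y,38,85,-1); E1("stop -x",top,y,x,-85,-35,-1); E1("near -x",top,y,x,-22,85,-1); E1("near +y",top,x,y,-85,-35,1); E1("side +y",top,x,y,-25,85,1); E1("base +x",top,y,x,-85,25,1); E1("side +x",top,y,x,35,85,1)
# image-space gaps: low top coverage
img=cv2.resize(d["I"][15:255,265:520],None,fx=2.5,fy=2.5,interpolation=cv2.INTER_CUBIC); save("w8c",img); print(img.shape)
```

```text
base z 60.08 slopes [-0.0012 -0.0007]
side z 59.97 slopes [0.0004 0.0004]
near z 60.04 slopes [ 0.0003 -0.0014]
stop z 60.82 slopes [-0.0017 -0.002 ]
hole base side slope -0.0018 mid 31.5 n 18 rms 0.08
hole near side slope -0.0025 mid -31.0 n 18 rms 0.24
hole stop side slope -0.0005 mid -31.2 n 18 rms 0.23
hole side side slope -0.0118 mid 31.0 n 18 rms 0.23
stop -y slope -0.0245 mid -83.9 n 35 rms 0.48
base -y slope 0.0057 mid -85.1 n 16 rms 0.43
stop -x slope -0.0036 mid -84.1 n 17 rms 0.26
near -x slope 0.0166 mid -84.8 n 36 rms 0.56
near +y slope 0.0109 mid 85.3 n 17 rms 0.27
side +y slope -0.0282 mid 85.4 n 37 rms 0.66
base +x slope 0.0347 mid 85.0 n 37 rms 0.90
side +x slope 0.0184 mid 83.6 n 17 rms 1.13
(600, 638, 3)
```

View pics/w8c.png

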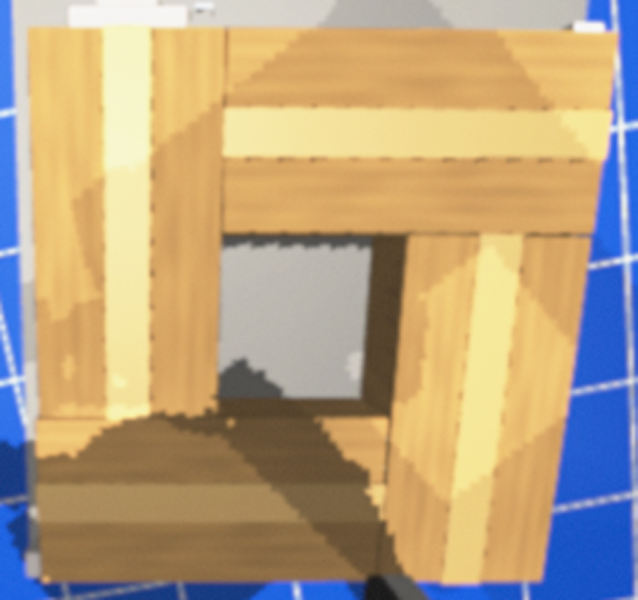

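The layer is closed with no visible gaps. Carton_b's top reads 0.8 mm higher than the others, so it may be hanging on friction. I press it down lightly with shut fingers.

```bash
python3 -m inch '[[0,0,0,0.74,0,0,1],[0,0,0,0.74,0,0,1],[0,0,0,0.74,0,0,1],[0,0,0,0.74,0,0,1],[0,-0.002,0,0,-0.1,0.7,1],[0,0,0,0,0,0.9,1],[0,0,0,0,0,0.9,1],[0,0,0,0,0,0.7,1]]' 20
python3 -m inch '[[0,0,0,0,0,0.25,1],[0,0,0,0,0,0.1,1],[0,0,0,0,0,0,1],[0,0,0,0,0,0,1]]'
python3 -m inch '[[0,0,0,0,0,0.15,1],[0,0,0,0,0,0,1]]'
python3 -m inch '[[0,0,0,0,0,0.15,1],[0,0,0,0,0,0,1]]'
```

```text
clock: 28.75
eef_pos: [605.8, 243.7, 109.4]
tcp_rot: [3.141, 0.004, -0.198]
contact_force: [0.1, -0.1, -0.4]
opening: -0.001
grasp_force: 0.0
clock: 29.08
eef_pos: [607.8, 244.7, 105.1]
tcp_rot: [-3.139, -0.001, -0.198]
contact_force: [0.3, 0.2, -0.0]
opening: -0.002
grasp_force: 0.0
clock: 29.25
eef_pos: [607.8, 244.6, 101.4]
tcp_rot: [-3.139, -0.001, -0.198]
contact_force: [-0.1, -0.4, -0.2]
opening: 0.003
grasp_force: 0.0
clock: 29.42
eef_pos: [607.4, 244.5, 97.0]
tcp_rot: [-3.14, -0.0, -0.198]
contact_force: [-0.6, 0.3, -0.7]
opening: 0.002
grasp_force: 0.0
```

```bash
for i in 1; do python3 -m inch '[[0,0,0,0,0,0.1,1],[0,0,0,0,0,0,1]]'|grep -E "eef|contact"
python3 -m inch '[[0,0,0,0,0,0.1,1],[0,0,0,0,0,0,1]]'|grep -E "eef|contact"
python3 -m inch '[[0,0,0,0,0,0.1,1],[0,0,0,0,0,0,1]]'|grep -E "eef|contact"; done
```

```text
eef_pos: [607.3, 244.4, 94.3]
contact_force: [-0.5, 0.1, 0.0]
eef_pos: [607.3, 244.4, 91.8]
contact_force: [0.1, -1.2, 0.4]
eef_pos: [607.3, 244.4, 89.2]
contact_force: [-0.3, 0.3, -0.1]
```

```bash
python3 -m inch '[[0,0,0,0,0,0.1,1],[0,0,0,0,0,0,1]]'|grep -E "eef|contact"
python3 -m inch '[[0,0,0,0,0,0.1,1],[0,0,0,0,0,0,1]]'|grep -E "eef|contact"
python3 -m inch '[[0,0,0,0,0,0.08,1],[0,0,0,0,0,0,1]]'|grep -E "eef|contact"
```

```text
eef_pos: [607.3, 244.4, 86.7]
contact_force: [0.4, -0.4, 0.8]
eef_pos: [607.3, 244.4, 84.2]
contact_force: [0.0, -0.6, -0.0]
eef_pos: [607.7, 244.5, 82.6]
contact_force: [0.9, -1.1, -1.1]
```

```bash
python3 -m inch '[[0,0,0,0,0,0.06,1],[0,0,0,0,0,0,1]]'|grep -E "eef|contact"
python3 -m inch '[[0,0,0,0,0,0.06,1],[0,0,0,0,0,0,1]]'|grep -E "eef|contact"
```

```text
eef_pos: [607.6, 244.6, 82.1]
contact_force: [-2.9, -0.8, 9.3]
eef_pos: [607.7, 244.7, 82.0]
contact_force: [-7.4, -2.1, 23.4]
```

```bash
python3 -m inch '[[0,0,0,0,0,-0.2,1],[0,0,0,0,0,-0.6,1],[0,0,0,0,0,-1,1],[0,0,0,0,0,-1,1],[0,0,0,-0.74,0,-1,0],[0,0,0,-0.74,0,-0.8,0],[0,0,0,-0.74,0,0,0],[0,0,0,-0.74,0,0,0]]' >/dev/null
python3 -m inch '[[0,0,0,0,0,0,0],[0,0,0,0,0,0,0],[0,0,0,0,0,0,0]]'
python3 - <<'E'
from h import *
f=grab_frame("wrist"); W=cloud(f); z=W[...,2]; x=(W-PO)@PX; y=(W-PO)@PY
top=(np.abs(x)<115)&(np.abs(y)<115)&(np.abs(z-60)<6)
for n,cx,cy,hx,hy in(("base",60,-30,24,54),("side",30,60,54,24),("near",-60,30,24,54),("stop",-30,-60,54,24)):
    q=top&(np.abs(x-cx)<hx)&(np.abs(y-cy)<hy); A=np.c_[x[q]-cx,y[q]-cy,np.ones(q.sum())]; k=np.linalg.lstsq(A,z[q],rcond=None)[0]; print(n,"z",k[2].round(2),"slopes",k[:2].round(4))
edge("hole base side",top&(x>10)&(x<70),y,x,-26,26,-1); edge("hole near side",top&(x<10),y,x,-26,26,1)
edge("hole stop side",top&(y<0),x,y,-26,26,1); edge("hole side side",top&(y>0),x,y,-26,26,-1)
# dark seam / gap test: fraction of pixels below the top along each seam
g=(np.abs(x)<85)&(np.abs(y)<85)&~((np.abs(x)<34)&(np.abs(y)<34)); print("low px in layer",(g&(z<54)).sum(),"of",g.sum())
E
```

```text
clock: 31.67
eef_pos: [535.4, 258.9, 194.7]
tcp_rot: [-3.139, -0.001, -0.197]
contact_force: [-0.3, 0.7, -0.4]
opening: 0.973
grasp_force: 0.0
base z 60.02 slopes [ 0.0015 -0.0006]
side z 59.95 slopes [ 0.0008 -0.0001]
near z 59.98 slopes [ 0.0017 -0.0004]
stop z 60.03 slopes [-0.0001  0.0003]
hole base side slope -0.0013 mid 31.5 n 18 rms 0.12
hole near side slope -0.0031 mid -30.8 n 18 rms 0.14
hole stop side slope -0.0010 mid -31.4 n 18 rms 0.23
hole side side slope -0.0110 mid 31.0 n 18 rms 0.15
low px in layer 0 of 60193
```

```bash
python3 -c "
from rig import r
print(r.sign_off())"
```

```text
the job is handed in; nothing more can be done
None
```

I laid both rack cartons flat and pushed them snug, the one at the sprung stop held tight between the stop and laid_base, and handed the job in at about 32 s; the final check showed all four tops level within 0.1 mm and no open gaps, though laid_side looks about 0.6° off square.

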